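# Release the ratchet pawl and lower the hold-down arm onto the dish

### The job

The blue hold-down stand keeps its arm raised with a ratchet. With the fingertips only, lifting nothing, press the red release tab fully down so that the pawl comes free of the teeth, then push the arm's black cross bar gently and steadily down until the arm is fully lowered and its rubber foot rests on the lidded dish. Do not force the arm against the engaged pawl, leave the dish in its place between the pins and the other things on the bench where they are, and take the hand away at the end.

Things in the scene. Friction and masses are not known exactly. Their poses are not given: they have to be found in the camera images.
- stand: Fixed hold-down stand on the bench: grey base plate 110x270x10 mm with two blue cheeks that carry the arm. Origin on the bench directly under the arm's hinge; z up. The arm points along the stand's own -y, the release tab along its +y; x is parallel to both hinge axes. Seen by the robot the arm points right and the tab left, give or take 26 degrees of yaw. Cheeks reach 138 mm above the bench.
- lever_hinge (a point): Hinge axis of the arm, in the middle of its toothed steel wheel (128 mm over the teeth), 115 mm above the bench; the axis is level, along the stand's x.
- bar (a point): Centre of the black round cross bar at the arm's end: 18 mm diameter, 60 mm long, parallel to the hinge, 170 mm from the hinge axis. To be pushed down from above; its top is 9 mm above this point. It travels on a circular arc about lever_hinge, from about 215-231 mm down to 115 mm above the bench.
- clamp_arm (a joint): Angle of the arm in rad: 0 = level, fully lowered, foot on the dish (hard stop); positive = raised. Starts at 0.63 to 0.75. The hinge is stiff: the arm stays wherever it is left and the bar takes about 3 to 5 N to push down. While the pawl is engaged a tooth blocks lowering at about 0.61.
- pawl_hinge (a point): Hinge axis of the dark steel pawl, 78 mm from the arm hinge on the stand's +y side, 35 mm above the bench; axis along the stand's x.
- tab (a point): Centre of the top face of the red release tab on the pawl's tail, 40 mm (along x) by 34 mm, 7 mm thick. At the start 112 mm outward of and 30 mm above pawl_hinge, so 65 mm above the bench; fully pressed about 31 mm above the bench. It travels on an arc about pawl_hinge.
- pawl (a joint): Angle of the pawl in rad: 0 = nose in the teeth (start); grows as the tab is pressed down, hard stop at 0.30; the nose is out of the teeth beyond about 0.11. The pivot is stiff: about 3 N on the tab moves it, and it stays where it is left, no spring returns it.
- dish: Lidded round aluminium dish, 68 mm diameter, 24 mm high, loose, standing on the base plate (10 mm above the bench) between four 12 mm pins, under the arm's foot. Origin at the centre of its underside.
- nest (a point): Middle of the four pins on the base plate, where the dish stands, 100 mm from the arm hinge along the stand's -y.
- beaker: clear 100 ml glass beaker, 58 mm wide, 70 mm tall, behind the stand; loose bystander, origin at the centre of its underside.
- timer: grey kitchen-type timer lying flat, 58x58x18 mm, in front of the stand; loose bystander, origin at the centre of its underside.
- marker: white and black marker pen lying in front of the stand, 135 mm long, 17 mm thick; loose bystander, origin at the centre of its underside.
- bottle: square clear sample bottle with white cap, 62x62x142 mm, to the right; loose bystander, origin at the centre of its underside.
- tape_roll: roll of masking tape lying flat, 96 mm across, 25 mm high, to the left; loose bystander, origin at the centre of its underside.
Mind the look-alikes: they are no part of the job. What is shaped like the dish but green is not meant.

How it is judged:
By the outcome, as a careful person would: the job done as asked, in the order asked, and still so for the second after the job is handed in, with the robot touching nothing.
It also fails if it takes over 48 s, if anything falls off the work surface, if the arm or the gripper's body presses on something with over 40 N, if the wrist force passes 120 N, or if a joint passes its speed limit or range.

### The arm

A 6-joint arm with a two-finger parallel gripper is mounted at the origin on a cart in front of the work surface, level with it; the furniture and walls round the work are solid. World frame = base frame: x ahead of the robot, y to its left, z up, the work surface at z = 0. Lengths are in m, angles in rad, forces in N, time in s.
With the tool pointing down it reaches from about 0.375 to 0.975 m from the base axis. Payload 3.8 kg.
Tool frame: the origin (TCP) lies at the very end of the fingers, on their centre line; the grasp point (between the pads) lies 19 mm behind it; z points along the fingers, y is the direction in which the jaws open and shut (so a half turn about z gives the same grasp; the last joint's range is limited). The gripper opens to 85 mm and grips with 20 to 120 N. Pads are 22 mm wide; open, the fingers measure 114 mm over their backs; the gripper's body (76 mm by 85 mm) begins 54 mm behind the grasp point. The pads swing forward as they close: fully open they stand 13 mm farther back than shut.
Start: joints at [-1.198, 0.264, 1.604, -0, 1.274, -0.037], TCP at [0.269, -0.619, 0.231] pointing down, gripper open.
Joint ranges: [-2.63, 2.63], [-0.94, 2.18], [0.31, 2.57], [-1.31, 4.45], [0, 2.66], [-2.55, 2.55]. Speed limits (rad/s): [2.57, 2.57, 3.14, 3.14, 3.14, 3.14].

### API

Orientations are given as a rotation vector (axis times angle).
In Python, from workcell import bot, read_camera, finish_job gives the robot as it stands. The module is installed in compiled form; this text tells all that it offers.
- The arm moves only by the tool servo_tool, never from a script. Its argument "targets" is text: rows parted by semicolons, each of 7 numbers parted by spaces: the turn, a rotation vector about the tool's x, y, z in rad, then the shift along the tool's x, y, z in mm, then the finger opening in mm, from 0 to 85.4. In form: wx wy wz x y z gripper; .... A call has 1 to 8 rows; each row shifts and turns the pose as measured when the row begins, along the tool's axes as they then stand; what a row does not reach is not made up. A row lasts 1/12 s, in which the tool goes at most 41.7 mm and 7.16 degrees, less where a joint would pass 70% of its speed; a pose out of reach is approached as far as the arm can. A call is refused whole if a number of a shift passes 41.7 or a number of a turn 0.125, either way. A call with a gripper value outside its range is refused whole. The fingers move at their own pace and stop on an object; "newtons" is the grip in N (left out, the last holds). Time passes only in rows, so rows that do not move let the fingers close. It gives the time, the measured TCP pose, the force and the opening at its end, in the units of the state.
- bot.read_state(): the state, without advancing time (a new reading comes with each control period).
- read_camera(name): name is "side" or "top"; returns a dict with "image" (384x512x3 uint8, red, green, blue), "mtx" (3x3 intrinsics, pixels), "eye" and "orientation" of the camera in the world. Camera axes: x right, y up, looking along -z (the intrinsics and any distortion apply to the point x, -y, -z); pixel columns grow to the right and rows downward; lengths in m; the calibration is good to about 2 mm. A picture is of the moment at which its call begins. There is no depth.
- finish_job(): hands the job in, once; it reports no verdict.
The state is a dict: "time": time; "q": joint angles; "joint_vel": joint speeds; "joint_torque": joint torques, N m; "tool_pos": TCP position; "tcp_rot": TCP orientation; "wrist_force": force on the tool from outside, world axes, zero at the start; "torque": the same for the moment, N m; "width": opening from 0.0 (shut) to 1.0 (fully open).
Only numpy, scipy, OpenCV 4.12 (cv2) and the standard library are available. Lean on these libraries where they do the work, as an engineer would, in place of code of your own. Each camera call takes 0.05 s, during which the arm holds its last target.

## Working session

There is one attempt and no reset: what is moved stays moved. The work goes in short steps, Python scripts to look and compute and a tool call to move; the robot and the scene stay as the last step left them, time stands still between calls to the robot, and variables do not carry over. Pictures are saved under pics/ and viewed, and the job is handed in when it is done.

Besides the shell and the picture viewer there is one more tool, called after "Emit:" in YAML: its name, and indented under it one key for each argument. servo_tool: Moves the arm, as the interface text tells. Its arguments: {"type":"object","properties":{"targets":{"type":"string"},"newtons":{"type":"number"}},"required":["targets"]}

```bash
mkdir -p pics; python3 - <<'E'
from workcell import bot, read_camera
import cv2,pickle
s=bot.read_state()
for k,v in s.items(): print(k,v)
for n in("side","top"):
    c=read_camera(n); cv2.imwrite(f"pics/{n}0.png",c["image"][:,:,::-1]); pickle.dump(c,open(f"{n}0.pkl","wb"))
    print(n,{k:v for k,v in c.items() if k!="image"})
E
```

```text
time 0.0
q [-1.19791081e+00  2.64755389e-01  1.60538114e+00 -1.86560923e-05
  1.27373456e+00 -3.68941408e-02]
joint_vel [-0.00017617 -0.00120184 -0.00230368  0.00171718  0.00142838  0.00042543]
joint_torque [-2.67145988e-03 -5.15131295e+01 -3.67311466e+01 -6.14605369e-05
  1.29209019e-02  2.21896988e-05]
tool_pos [ 0.26864885 -0.61842143  0.2299567 ]
tcp_rot [-3.07368297e+00 -6.38738195e-01  6.25594959e-04]
wrist_force [-0.70781314 -0.21158693 -0.54704157]
torque [ 0.00983795  0.00382626 -0.0534575 ]
width 0.9996539398893599
side {'mtx': array([[497.72100251,   0.        , 257.49544705],
       [  0.        , 497.72100251, 189.96378169],
       [  0.        ,   0.        ,   1.        ]]), 'eye': array([ 0.52406156, -1.30526441,  1.17310066]), 'orientation': array([ 0.86654248,  0.001815  , -0.01330413])}
top {'mtx': array([[433.22500152,   0.        , 245.82355858],
       [  0.        , 433.22500152, 190.26721884],
       [  0.        ,   0.        ,   1.        ]]), 'eye': array([2.84091051e-01, 6.23263664e-04, 1.65419568e+00]), 'orientation': array([ 0.11441574, -0.13075946, -1.55454231])}
```

View pics/side0.png

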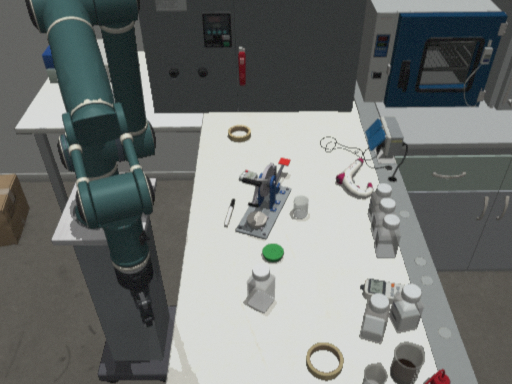

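View pics/top0.png

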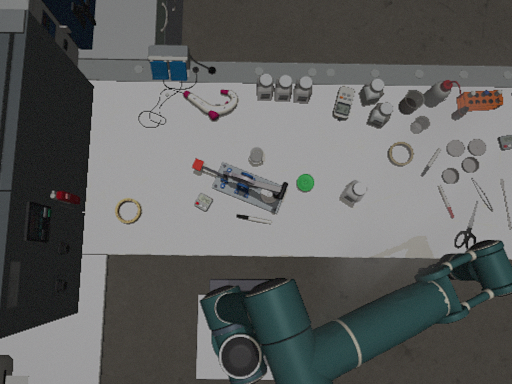

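The overview pictures show the stand at about (247,187) in top and (265,205) in side, with the red tab at top (198,165) and side (285,161). The black bar is at top (283,190). I'll zoom in next.

```bash
cat > h.py <<'E'
import numpy as np,cv2,pickle
from scipy.spatial.transform import Rotation as R
def load(n): return pickle.load(open(n,"rb"))
def proj(c,P):
    P=np.atleast_2d(P).astype(float)
    p=R.from_rotvec(c["orientation"]).inv().apply(P-c["eye"])*[1,-1,-1]
    q=p@c["mtx"].T
    return q[:,:2]/q[:,2:]
def ray(c,uv):
    d=np.linalg.inv(c["mtx"])@[uv[0],uv[1],1]
    return R.from_rotvec(c["orientation"]).apply(d*[1,-1,-1])
def atz(c,uv,z):
    d=ray(c,uv); return c["eye"]+d*(z-c["eye"][2])/d[2]
E
python3 - <<'E'
from h import *
t=load("top0.pkl");s=load("side0.pkl")
a=t["image"][140:240,180:320]; cv2.imwrite("pics/topz.png",cv2.resize(a,None,fx=5.7,fy=5.7,interpolation=cv2.INTER_CUBIC)[:,:,::-1])
a=s["image"][145:245,215:325]; cv2.imwrite("pics/sidez.png",cv2.resize(a,None,fx=6,fy=6,interpolation=cv2.INTER_CUBIC)[:,:,::-1])
for n,c in(("t",t),("s",s)):
    im=c["image"].astype(int); m=(im[...,0]>150)&(im[...,1]<90)&(im[...,2]<90)
    k,l,st,ce=cv2.connectedComponentsWithStats(m.astype(np.uint8))
    for i in range(1,k):
        if st[i,4]>8: print(n,st[i],ce[i],atz(c,ce[i],.065))
E
```

```text
t [193 159  10  12  75] [197.46666667 164.12      ] [0.63140659 0.16777271 0.065     ]
s [279 159  11   6  51] [284.03921569 161.45098039] [0.63016953 0.15936748 0.065     ]
```

View pics/topz.png

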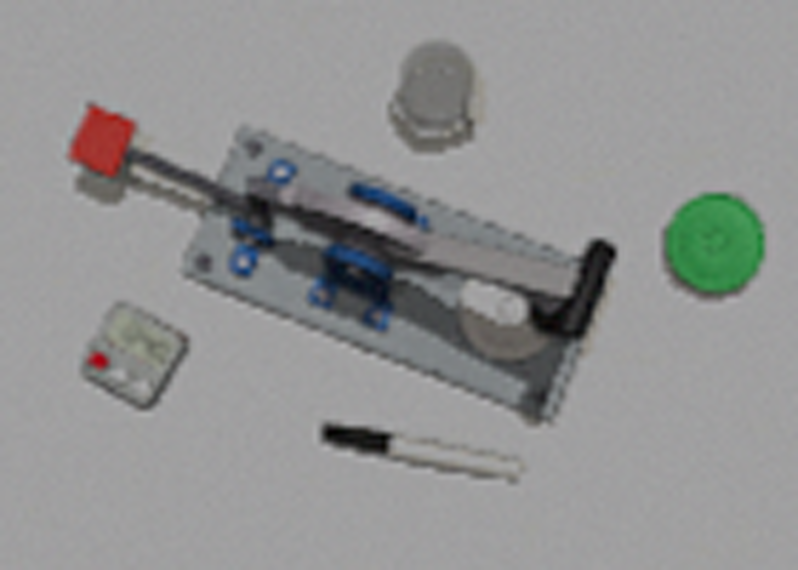

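View pics/sidez.png

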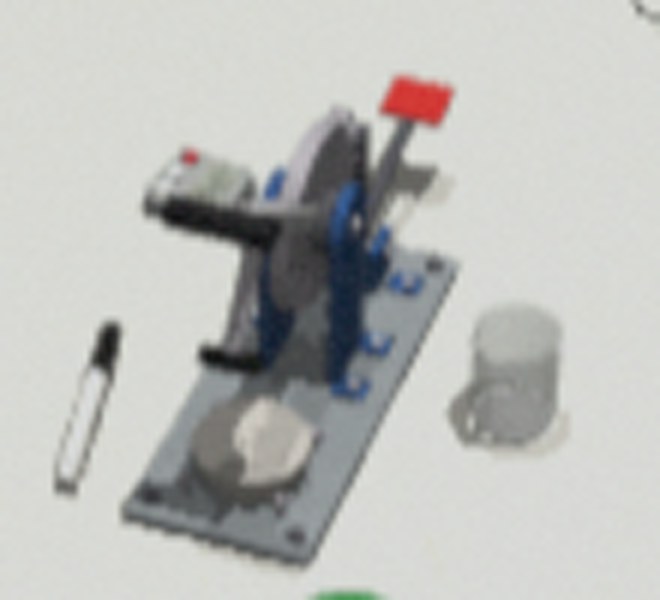

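```bash
cat > fit.py <<'E'
from h import *
from scipy.optimize import least_squares
t=load("top0.pkl");s=load("side0.pkl")
T=lambda x,y:((x+.5)/5.7-.5+180,(y+.5)/5.7-.5+140)
S=lambda x,y:((x+.5)/6-.5+215,(y+.5)/6-.5+145)
obs=[("tab",t,T(102,139)),("tab",s,S(418,99)),("bar",t,T(590,289)),("bar",s,S(220,221)),
("c1",t,T(243,125)),("c2",t,T(185,275)),("c3",t,T(545,422)),("c1",s,S(457,261)),("c3",s,S(123,517)),("c4",s,S(305,566))]
def pts(p):
    x,y,yaw,th,off=p
    L={"tab":(0,.19,.065),"bar":(0,-.17*np.cos(th),.115+.17*np.sin(th)),
    "c1":(.055,off+.135,.01),"c2":(-.055,off+.135,.01),"c3":(-.055,off-.135,.01),"c4":(.055,off-.135,.01)}
    r=R.from_euler("z",yaw)
    return {k:r.apply(v)+[x,y,0] for k,v in L.items()}
def f(p):
    P=pts(p); return np.concatenate([(proj(c,P[k])[0]-uv) for k,c,uv in obs])
r=least_squares(f,[.58,0,-.3,.7,-.03],loss="soft_l1")
print(r.x.round(4)); print(f(r.x).reshape(-1,2).round(1))
for k,v in pts(r.x).items(): print(k,v.round(4))
E
python3 fit.py
```

```text
[ 0.5617 -0.0106 -0.3729  0.6343 -0.0219]
[[ 0.4  0.3]
 [-0.1 -0.8]
 [-0.1  0.2]
 [ 0.2  0. ]
 [ 0.8  0.3]
 [ 0.  -0.2]
 [ 2.3  0.4]
 [ 0.7 -0.5]
 [-0.4 -1.2]
 [ 0.6 -1. ]]
tab [0.631  0.1663 0.065 ]
bar [ 0.5119 -0.1381  0.2157]
c1 [0.6542 0.0747 0.01  ]
c2 [0.5517 0.1147 0.01  ]
c3 [ 0.4534 -0.1367  0.01  ]
c4 [ 0.5558 -0.1768  0.01  ]
```

Emit:
servo_tool:
  targets: "0 0 -0.112 0 0 -12 0; 0 0 -0.112 0 0 -12 0; 0 0 -0.112 0 0 -12 0; 0 0 -0.112 0 0 -12 0; 0 0 -0.112 0 0 -12 0; 0 0 -0.112 0 0 -12 0; 0 0 -0.112 0 0 -12 0; 0 0 0 0 0 0 0"
  newtons: 40

```text
time: 0.77
tool_pos: [0.2673, -0.615, 0.3085]
tcp_rot: [-2.55, -1.805, -0.007]
wrist_force: [0.3, -0.2, 0.4]
width: -0.001
```

```bash
cat > go.py <<'E'
import sys
from h import *
from workcell import bot
def to(P):
    s=bot.read_state(); r=R.from_rotvec(s["tcp_rot"])
    print("t",round(s["time"],2),"pos",s["tool_pos"].round(4),"F",s["wrist_force"].round(1),"w",round(s["width"],2),"q",s["q"].round(2))
    print("tool axes\n",r.as_matrix().round(3)); print("shift mm",(r.inv().apply(np.array(P)-s["tool_pos"])*1000).round(1))
    yaw=-.3729; sx=R.from_euler("z",yaw)
    want=np.column_stack([sx.apply([0,1,0]),sx.apply([1,0,0]),[0,0,-1]])
    print("turn",(r.inv()*R.from_matrix(want)).as_rotvec().round(3))
to([float(v) for v in sys.argv[1:4]])
E
python3 go.py .631 .167 .31
```

```text
t 0.77 pos [ 0.2673 -0.615   0.3085] F [ 0.3 -0.2  0.4] w -0.0 q [-1.2   0.23  1.5  -0.    1.42 -0.86]
tool axes
 [[ 0.333  0.943 -0.007]
 [ 0.943 -0.333  0.017]
 [ 0.014 -0.012 -1.   ]]
shift mm [858.4  82.9   9.3]
turn [-0.012 -0.013  0.034]
```

Emit:
servo_tool:
  targets: "0 0 0 25 2.4 0 0; 0 0 0 38 3.7 0 0; 0 0 0 38 3.7 0 0; 0 0 0 38 3.7 0 0; 0 0 0 38 3.7 0 0; 0 0 0 38 3.7 0 0; 0 0 0 38 3.7 0 0; 0 0 0 38 3.7 0 0"

```text
time: 1.43
tool_pos: [0.3928, -0.3467, 0.3015]
tcp_rot: [-2.58, -1.747, -0.002]
wrist_force: [0.8, -0.1, 0.5]
width: -0.003
```

Emit:
servo_tool:
  targets: "0 0 0 38 3.7 0 0; 0 0 0 38 3.7 0 0; 0 0 0 38 3.7 0 0; 0 0 0 38 3.7 0 0; 0 0 0 38 3.7 0 0; 0 0 0 38 3.7 0 0; 0 0 0 38 3.7 0 0; 0 0 0 25 3 0 0"

```text
time: 2.1
tool_pos: [0.5314, -0.0711, 0.2969]
tcp_rot: [-2.598, -1.704, 0.004]
wrist_force: [0.9, -1.4, 0.5]
width: 0.0
```

```bash
python3 go.py .631 .167 .15
```

```text
t 2.1 pos [ 0.5314 -0.0711  0.2969] F [ 0.9 -1.4  0.5] w 0.0 q [-0.19 -0.02  1.8   0.02  1.39  0.21]
tool axes
 [[ 0.398  0.917 -0.021]
 [ 0.917 -0.398  0.027]
 [ 0.017 -0.03  -0.999]]
shift mm [255.6   1.  151.2]
turn [-0.03  -0.017 -0.037]
```

Emit:
servo_tool:
  targets: "-0.01 -0.005 -0.01 38 0 0 0; -0.01 -0.005 -0.01 38 0 0 0; -0.01 -0.005 -0.01 38 0 0 0; 0 0 -0.01 38 0 10 0; 0 0 0 38 0 25 0; 0 0 0 35 0 35 0; 0 0 0 15 0 35 0; 0 0 0 5 0 20 0"

```text
time: 2.77
tool_pos: [0.6271, 0.1626, 0.177]
tcp_rot: [2.608, 1.746, 0.016]
wrist_force: [-1.0, -0.8, -0.7]
width: -0.004
```

```bash
python3 go.py .631 .167 .10
```

```text
t 2.77 pos [0.6271 0.1626 0.177 ] F [-1.  -0.8 -0.7] w -0.0 q [0.21 0.24 1.73 0.   1.16 0.61]
tool axes
 [[ 0.381  0.924  0.01 ]
 [ 0.924 -0.381  0.003]
 [ 0.007  0.008 -1.   ]]
shift mm [ 5.   1.3 77.1]
turn [ 0.008 -0.007 -0.018]
```

Emit:
servo_tool:
  targets: "0.008 -0.007 -0.018 5 1 30 0; 0 0 0 0 0 25 0; 0 0 0 0 0 15 0; 0 0 0 0 0 10 0; 0 0 0 0 0 0 0; 0 0 0 0 0 0 0"

```text
time: 3.27
tool_pos: [0.6212, 0.1696, 0.0788]
tcp_rot: [-2.598, -1.752, 0.03]
wrist_force: [0.6, 1.5, 0.5]
width: -0.001
```

```bash
python3 go.py .631 .167 .065; python3 - <<'E'
from h import *
from workcell import read_camera
o=[]
t=read_camera("top");s=read_camera("side")
a=cv2.resize(t["image"][130:230,170:310],None,fx=5,fy=5,interpolation=cv2.INTER_CUBIC)
cv2.imwrite("pics/t1.png",a[:,:,::-1])
a=cv2.resize(s["image"][130:240,215:325],None,fx=5,fy=5,interpolation=cv2.INTER_CUBIC)
cv2.imwrite("pics/s1.png",a[:,:,::-1])
E
```

```text
t 3.27 pos [0.6212 0.1696 0.0788] F [0.6 1.5 0.5] w -0.0 q [0.23 0.35 1.79 0.   1.02 0.61]
tool axes
 [[ 0.375  0.927 -0.02 ]
 [ 0.927 -0.375 -0.004]
 [-0.012 -0.017 -1.   ]]
shift mm [ 1.4 10.2 13.6]
turn [-0.017  0.011 -0.011]
```

View pics/t1.png

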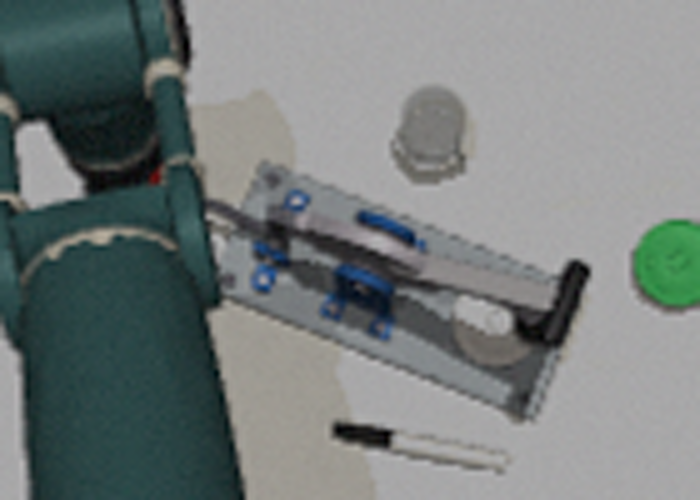

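View pics/s1.png

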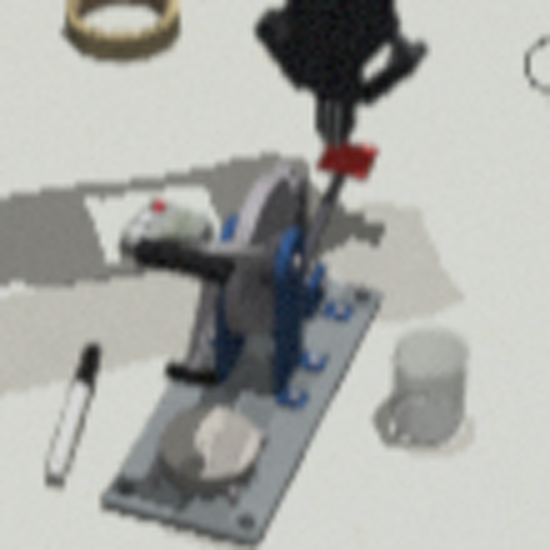

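The side picture shows the fingertips at (335,145), just above the left part of the red tab at (348,160). A shift of 10 mm along tool y will centre them.

Emit:
servo_tool:
  targets: "-0.017 0.011 -0.011 1 10 0 0; 0 0 0 0 0 0 0; 0 0 0 0 0 0 0"

```text
time: 3.62
tool_pos: [0.6359, 0.1667, 0.0846]
tcp_rot: [2.591, 1.768, 0.017]
wrist_force: [-0.9, -0.5, 0.1]
width: 0.002
```

```bash
python3 go.py .631 .167 .065
```

```text
t 3.62 pos [0.6359 0.1667 0.0846] F [-0.9 -0.5  0.1] w 0.0 q [ 0.22  0.35  1.78 -0.    1.    0.59]
tool axes
 [[ 0.365  0.931  0.011]
 [ 0.931 -0.365  0.002]
 [ 0.006  0.01  -1.   ]]
shift mm [-1.6 -4.8 19.6]
turn [ 0.01  -0.006 -0.   ]
```

Emit:
servo_tool:
  targets: "0 0 0 -1 -3 8 0; 0 0 0 0 0 6 0; 0 0 0 0 0 4 0; 0 0 0 0 0 4 0"

```text
time: 3.95
tool_pos: [0.6362, 0.167, 0.0657]
tcp_rot: [2.59, 1.764, 0.029]
wrist_force: [-0.8, -0.0, 1.9]
width: -0.003
```

```bash
python3 go.py .631 .167 .065
```

```text
t 3.95 pos [0.6362 0.167  0.0657] F [-0.8 -0.   1.9] w -0.0 q [ 0.22  0.36  1.8  -0.    0.96  0.59]
tool axes
 [[ 0.366  0.93   0.02 ]
 [ 0.931 -0.366  0.004]
 [ 0.011  0.017 -1.   ]]
shift mm [-1.9 -4.9  0.6]
turn [ 0.017 -0.011 -0.002]
```

Emit:
servo_tool:
  targets: "0.01 -0.005 0 -2 -5 -3 0; 0 0 0 0 -2 4 0; 0 0 0 0.5 0 5 0; 0 0 0 0.5 0 5 0; 0 0 0 0.5 0 5 0; 0 0 0 0.5 0 5 0"

```text
time: 4.45
tool_pos: [0.6295, 0.1707, 0.0435]
tcp_rot: [2.595, 1.768, 0.014]
wrist_force: [-1.4, 0.1, 2.4]
width: -0.003
```

```bash
python3 go.py .632 .170 .031
```

```text
t 4.45 pos [0.6295 0.1707 0.0435] F [-1.4  0.1  2.4] w -0.0 q [0.23 0.38 1.82 0.   0.93 0.6 ]
tool axes
 [[ 0.366  0.931  0.009]
 [ 0.931 -0.366  0.004]
 [ 0.007  0.007 -1.   ]]
shift mm [ 0.2  2.5 12.5]
turn [ 0.007 -0.007 -0.002]
```

Emit:
servo_tool:
  targets: "0 0 0 0 1 4 0; 0 0 0 0 1 4 0; 0 0 0 0 0 3 0; 0 0 0 0 0 3 0; 0 0 0 0 0 2 0"

```text
time: 4.87
tool_pos: [0.6309, 0.1703, 0.0315]
tcp_rot: [-2.596, -1.769, -0.008]
wrist_force: [-8.3, 0.2, 15.5]
width: -0.004
```

```bash
python3 go.py .632 .170 .031
```

```text
t 4.87 pos [0.6309 0.1703 0.0315] F [-8.3  0.2 15.5] w -0.0 q [0.22 0.4  1.82 0.   0.92 0.6 ]
tool axes
 [[ 0.366  0.931  0.004]
 [ 0.931 -0.366  0.003]
 [ 0.004  0.003 -1.   ]]
shift mm [0.1 1.1 0.5]
turn [ 0.003 -0.004 -0.001]
```

The tab is at z = 31.5 mm and the force has risen to 15 N, so it's on the hard stop. I'll lift off and look.

Emit:
servo_tool:
  targets: "0 0 0 0 0 -8 0; 0 0 0 0 0 -25 0; 0 0 0 0 0 -41 0; 0 0 0 0 0 -41 0; 0 0 0 0 0 -41 0; 0 0 0 0 0 -41 0; 0 0 0 0 0 -41 0; 0 0 0 0 0 -30 0"

```text
time: 5.53
tool_pos: [0.6245, 0.1663, 0.2949]
tcp_rot: [-2.591, -1.765, 0.031]
wrist_force: [0.9, 0.4, 0.9]
width: 0.0
```

```bash
python3 go.py .509 -.146 .30; python3 - <<'E'
from h import *
from workcell import read_camera
s=read_camera("side"); pickle.dump(s,open("side1.pkl","wb"))
a=cv2.resize(s["image"][130:240,215:325],None,fx=5,fy=5,interpolation=cv2.INTER_CUBIC)
cv2.imwrite("pics/s2.png",a[:,:,::-1])
E
```

```text
t 5.53 pos [0.6245 0.1663 0.2949] F [0.9 0.4 0.9] w 0.0 q [ 0.22  0.19  1.57 -0.    1.39  0.6 ]
tool axes
 [[ 0.366  0.93  -0.02 ]
 [ 0.931 -0.366 -0.006]
 [-0.012 -0.016 -1.   ]]
shift mm [-332.9    6.8   -1.1]
turn [-0.016  0.012 -0.002]
```

View pics/s2.png

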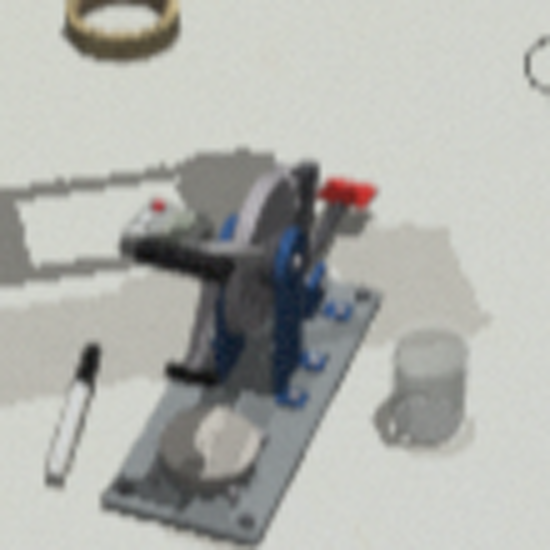

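The side picture shows the tab lowered at (348,192) and the pawl nose swung clear of the wheel at (308,168). The arm is still raised, with its bar at (180,257). Next I'll move over the bar.

Emit:
servo_tool:
  targets: "0 0 0 -25 1 0 0; 0 0 0 -38 1 0 0; 0 0 0 -38 1 0 0; 0 0 0 -38 1 0 0; 0 0 0 -38 1 0 0; 0 0 0 -38 1 0 0; 0 0 0 -38 0 0 0; 0 0 0 -35 0 0 0"

```text
time: 6.25
tool_pos: [0.5313, -0.1079, 0.3045]
tcp_rot: [2.581, 1.782, 0.006]
wrist_force: [0.6, -1.2, 0.4]
width: 0.0
```

```bash
python3 go.py .5105 -.142 .26
```

```text
t 6.25 pos [ 0.5313 -0.1079  0.3045] F [ 0.6 -1.2  0.4] w 0.0 q [-0.25 -0.03  1.8  -0.    1.37  0.12]
tool axes
 [[ 0.355  0.935  0.006]
 [ 0.935 -0.355 -0.002]
 [ 0.     0.006 -1.   ]]
shift mm [-39.3  -7.6  44.4]
turn [ 0.006 -0.     0.01 ]
```

Emit:
servo_tool:
  targets: "0 0 0.01 -25 -5 0 0; 0 0 0 -10 -3 15 0; 0 0 0 0 0 20 0; 0 0 0 0 0 5 0; 0 0 0 0 0 0 0; 0 0 0 0 0 0 0"

```text
time: 6.75
tool_pos: [0.5068, -0.149, 0.2605]
tcp_rot: [2.598, 1.752, -0.001]
wrist_force: [-1.0, 1.3, -1.1]
width: -0.0
```

```bash
python3 go.py .5105 -.142 .225; python3 - <<'E'
from h import *
from workcell import read_camera
s=read_camera("side")
a=cv2.resize(s["image"][130:240,215:325],None,fx=5,fy=5,interpolation=cv2.INTER_CUBIC)
cv2.imwrite("pics/s3.png",a[:,:,::-1])
E
```

```text
t 6.75 pos [ 0.5068 -0.149   0.2605] F [-1.   1.3 -1.1] w -0.0 q [-0.33 -0.04  1.88 -0.01  1.29  0.06]
tool axes
 [[ 0.375  0.927  0.004]
 [ 0.927 -0.375 -0.007]
 [-0.005  0.007 -1.   ]]
shift mm [ 8.1  0.6 35.5]
turn [ 0.007  0.005 -0.011]
```

View pics/s3.png

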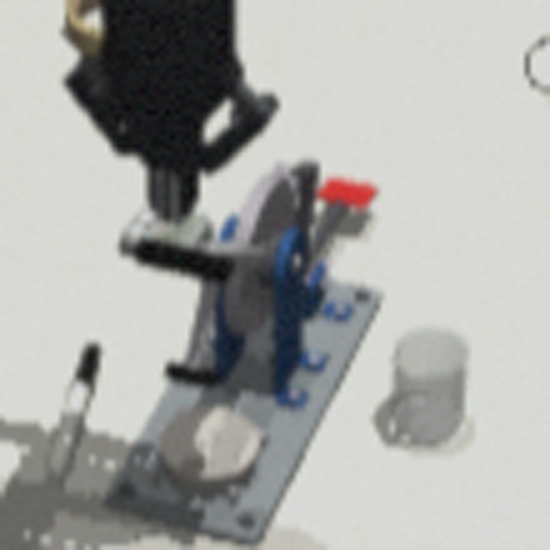

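The fingertips at (172,215) are centred above the bar at (180,257). I'll descend to contact.

Emit:
servo_tool:
  targets: "0 0 0 6 1 12 0; 0 0 0 0 0 10 0; 0 0 0 0 0 6 0; 0 0 0 0 0 3 0; 0 0 0 0 0 2 0"

```text
time: 7.22
tool_pos: [0.5137, -0.1416, 0.2272]
tcp_rot: [2.59, 1.755, 0.005]
wrist_force: [-0.2, -0.3, 0.7]
width: -0.0
```

```bash
python3 go.py .5105 -.142 .225
```

```text
t 7.22 pos [ 0.5137 -0.1416  0.2272] F [-0.2 -0.3  0.7] w -0.0 q [-0.31 -0.01  1.92 -0.01  1.22  0.07]
tool axes
 [[ 0.371  0.929  0.009]
 [ 0.929 -0.371 -0.009]
 [-0.005  0.012 -1.   ]]
shift mm [-1.5 -2.9  2.2]
turn [ 0.012  0.005 -0.007]
```

Emit:
servo_tool:
  targets: "0 0 0 -0.5 -1 3 0; 0 0 0 -2 0 3 0; 0 0 0 -2 0 3 0; 0 0 0 -2 0 3 0; 0 0 0 -2 0 3 0"

```text
time: 7.63
tool_pos: [0.5105, -0.1487, 0.2143]
tcp_rot: [2.589, 1.757, 0.008]
wrist_force: [-1.0, 2.1, 3.3]
width: -0.0
```

```bash
python3 go.py .5105 -.142 .21
```

```text
t 7.63 pos [ 0.5105 -0.1487  0.2143] F [-1.   2.1  3.3] w -0.0 q [-0.33 -0.    1.94 -0.    1.2   0.05]
tool axes
 [[ 0.369  0.929  0.012]
 [ 0.929 -0.369 -0.008]
 [-0.003  0.014 -1.   ]]
shift mm [ 6.2 -2.6  4.2]
turn [ 0.014  0.003 -0.005]
```

Contact force is 3.3 N and the arm is at about 0.56, below the 0.61 tooth block, so it is free of the pawl. I'll continue along the arc.

Emit:
servo_tool:
  targets: "0.01 0 0 -2 0 3.5 0; 0 0 0 -2 0 3.5 0; 0 0 0 -2 0 3.5 0; 0 0 0 -1.8 0 3.5 0; 0 0 0 -1.7 0 3.5 0; 0 0 0 -1.6 0 3.5 0; 0 0 0 -1.5 0 3.5 0; 0 0 0 -1.4 0 3.5 0"

```text
time: 8.3
tool_pos: [0.5046, -0.1642, 0.1845]
tcp_rot: [2.596, 1.76, -0.002]
wrist_force: [-1.9, 0.6, 4.2]
width: -0.002
```

```bash
python3 - <<'E'
import numpy as np
from workcell import bot
s=bot.read_state();z=s["tool_pos"][2]-.009; a=np.arcsin((z-.115)/.17);print("theta",a,"bar xy",.5617-.364*.17*np.cos(a),-.0106-.931*.17*np.cos(a))
E
python3 go.py .5105 -.142 .21
```

```text
theta 0.3636933937104697 bar xy 0.5038676106601315 -0.1585174573500481
t 8.3 pos [ 0.5046 -0.1642  0.1845] F [-1.9  0.6  4.2] w -0.0 q [-0.36  0.02  1.97 -0.    1.15  0.02]
tool axes
 [[ 0.37   0.929  0.002]
 [ 0.929 -0.37  -0.005]
 [-0.004  0.004 -1.   ]]
shift mm [ 22.7  -2.7 -25.6]
turn [ 0.004  0.004 -0.006]
```

Emit:
servo_tool:
  targets: "0 0 0 -0.8 -0.5 3.5 0; 0 0 0 -0.8 0 3.5 0; 0 0 0 -0.8 0 3.5 0; 0 0 0 -0.7 0 3.5 0; 0 0 0 -0.7 0 3.5 0; 0 0 0 -0.6 0 3.5 0; 0 0 0 -0.6 0 3.5 0; 0 0 0 -0.5 0 3.5 0"

```text
time: 8.97
tool_pos: [0.5011, -0.1735, 0.1539]
tcp_rot: [2.591, 1.759, -0.009]
wrist_force: [-2.1, -2.1, 5.1]
width: 0.004
```

```bash
python3 go.py .4998 -.1689 .124
```

```text
t 8.97 pos [ 0.5011 -0.1735  0.1539] F [-2.1 -2.1  5.1] w 0.0 q [-0.37  0.05  2.   -0.01  1.09  0.01]
tool axes
 [[ 0.369  0.929  0.001]
 [ 0.929 -0.369 -0.011]
 [-0.01   0.005 -1.   ]]
shift mm [ 4.1 -3.  29.8]
turn [ 0.005  0.01  -0.005]
```

Emit:
servo_tool:
  targets: "0 0 0 0 -0.5 3.5 0; 0 0 0 0 0 3.5 0; 0 0 0 0 0 3.5 0; 0 0 0 0 0 3.5 0; 0 0 0 0 0 3.5 0; 0 0 0 0 0 3 0; 0 0 0 0 0 2 0"

```text
time: 9.55
tool_pos: [0.5016, -0.1748, 0.1289]
tcp_rot: [2.589, 1.757, -0.008]
wrist_force: [-2.3, -2.2, 3.7]
width: 0.001
```

```bash
python3 go.py .4998 -.1689 .124
```

```text
t 9.55 pos [ 0.5016 -0.1748  0.1289] F [-2.3 -2.2  3.7] w 0.0 q [-0.37  0.08  2.02 -0.01  1.04  0.01]
tool axes
 [[ 0.369  0.929  0.003]
 [ 0.929 -0.369 -0.013]
 [-0.011  0.008 -1.   ]]
shift mm [ 4.9 -3.9  4.8]
turn [ 0.008  0.011 -0.005]
```

Emit:
servo_tool:
  targets: "0 0 0 0 0 2 0; 0 0 0 0 0 2 0; 0 0 0 0 0 2 0; 0 0 0 0 0 1.5 0"

```text
time: 9.88
tool_pos: [0.502, -0.1748, 0.125]
tcp_rot: [2.589, 1.758, -0.008]
wrist_force: [-7.5, -0.5, 12.7]
width: -0.001
```

```bash
python3 go.py .4998 -.1689 .124
```

```text
t 9.88 pos [ 0.502  -0.1748  0.125 ] F [-7.5 -0.5 12.7] w -0.0 q [-0.37  0.08  2.02 -0.01  1.03  0.01]
tool axes
 [[ 0.369  0.929  0.003]
 [ 0.929 -0.369 -0.013]
 [-0.011  0.007 -1.   ]]
shift mm [ 4.7 -4.2  0.9]
turn [ 0.007  0.011 -0.005]
```

Emit:
servo_tool:
  targets: "0 0 0 0 0 2.5 0; 0 0 0 0 0 2.5 0"

```text
time: 10.05
tool_pos: [0.5021, -0.1748, 0.1248]
tcp_rot: [2.589, 1.758, -0.009]
wrist_force: [-9.9, 0.5, 20.6]
width: 0.0
```

Emit:
servo_tool:
  targets: "0 0 0 0 0 -5 0; 0 0 0 0 0 -20 0; 0 0 0 0 0 -35 0; 0 0 0 0 0 -40 0; 0 0 0 0 0 -40 0; 0 0 0 0 0 -40 0; 0 0 0 0 0 -20 0; 0 0 0 0 0 0 0"

```text
time: 10.72
tool_pos: [0.4996, -0.1651, 0.3247]
tcp_rot: [-2.592, -1.761, 0.006]
wrist_force: [1.3, -1.0, -0.3]
width: 0.002
```

Emit:
servo_tool:
  targets: "0 0 0 -25 0 0 0; 0 0 0 -38 0 0 0; 0 0 0 -38 0 0 0; 0 0 0 -38 0 0 0; 0 0 0 -38 0 0 0; 0 0 0 -25 0 0 0; 0 0 0 0 0 0 0; 0 0 0 0 0 0 0"

```text
time: 11.38
tool_pos: [0.4249, -0.3529, 0.3103]
tcp_rot: [-2.574, -1.763, -0.009]
wrist_force: [0.7, 0.4, -0.5]
width: 0.001
```

```bash
python3 go.py .4998 -.1689 .124;  python3 - <<'E'
from h import *
from workcell import read_camera
t=read_camera("top");s=read_camera("side")
pickle.dump(t,open("t4.pkl","wb"));pickle.dump(s,open("s4.pkl","wb"))
a=cv2.resize(s["image"][130:240,215:325],None,fx=5,fy=5,interpolation=cv2.INTER_CUBIC)
cv2.imwrite("pics/s4.png",a[:,:,::-1])
a=t["image"][140:240,180:320]; cv2.imwrite("pics/t4.png",cv2.resize(a,None,fx=5.7,fy=5.7,interpolation=cv2.INTER_CUBIC)[:,:,::-1])
E
```

```text
t 11.38 pos [ 0.4249 -0.3529  0.3103] F [ 0.7  0.4 -0.5] w 0.0 q [-0.74  0.    1.75  0.01  1.4  -0.38]
tool axes
 [[ 0.361  0.932 -0.007]
 [ 0.932 -0.361  0.021]
 [ 0.017 -0.014 -1.   ]]
shift mm [195.5   6.1 189.5]
turn [-0.014 -0.017  0.003]
```

View pics/s4.png

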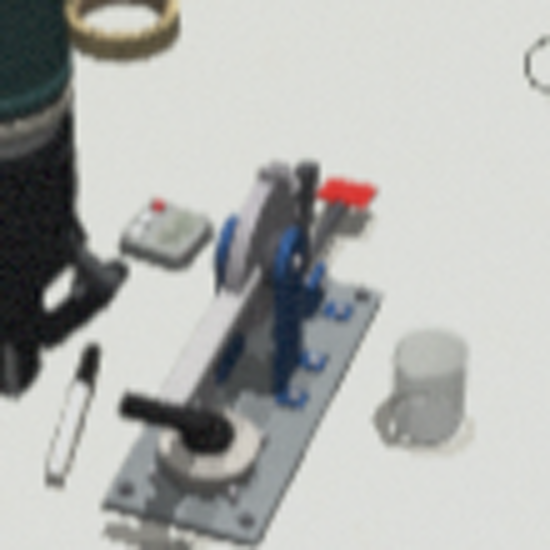

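View pics/t4.png

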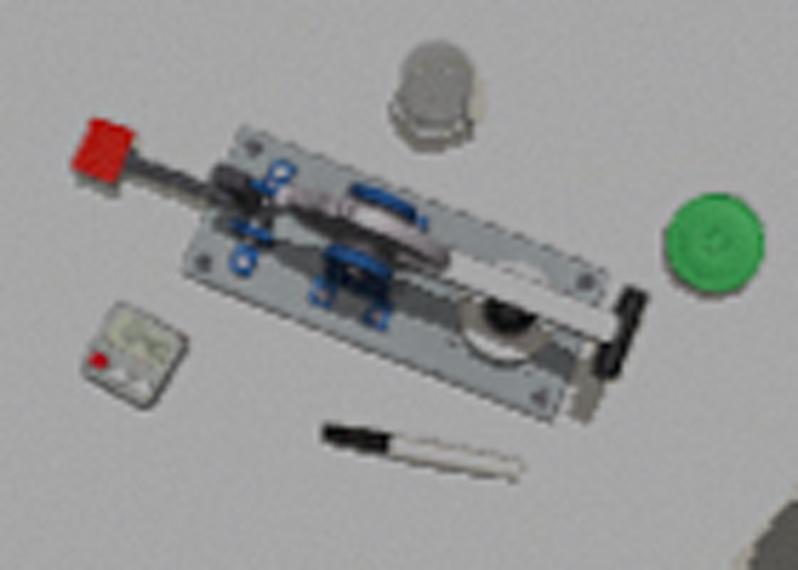

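The side picture shows the foot resting on the dish at (208,440), the bar at (160,410) and the tab still down. The top picture shows the dish at (503,325), where it was before, and the other things unmoved. As a numeric check, I'll project the bar of a fully lowered arm into both pictures.

```bash
python3 - <<'E'
from h import *
t=load("t4.pkl");s=load("s4.pkl")
r=R.from_euler("z",-.3729)
for th in(0,.03,.06):
    P=r.apply([0,-.17*np.cos(th),.115+.17*np.sin(th)])+[.5617,-.0106,0]
    print(th,(proj(t,P)[0]-[180,140])*5.7,(proj(s,P)[0]-[215,130])*5)
t0=load("top0.pkl")
d=cv2.absdiff(t0["image"],t["image"]).max(2)>45
k,l,st,c=cv2.connectedComponentsWithStats(d.astype(np.uint8))
print([list(x) for x in st[1:] if x[4]>6])
E
```

```text
0 [620.57207553 332.36864949] [165.40975136 413.70907309]
0.03 [621.34808261 331.20782306] [165.29708822 407.62514372]
0.06 [621.90070644 329.94924409] [165.27466089 401.36425434]
[[np.int32(192), np.int32(158), np.int32(12), np.int32(14), np.int32(47)], [np.int32(205), np.int32(167), np.int32(11), np.int32(5), np.int32(14)], [np.int32(203), np.int32(169), np.int32(12), np.int32(6), np.int32(22)], [np.int32(217), np.int32(169), np.int32(12), np.int32(7), np.int32(38)], [np.int32(298), np.int32(169), np.int32(131), np.int32(101), np.int32(4561)], [np.int32(194), np.int32(172), np.int32(12), np.int32(4), np.int32(14)], [np.int32(252), np.int32(182), np.int32(42), np.int32(32), np.int32(360)], [np.int32(252), np.int32(196), np.int32(7), np.int32(3), np.int32(7)], [np.int32(262), np.int32(198), np.int32(10), np.int32(5), np.int32(21)], [np.int32(269), np.int32(204), np.int32(8), np.int32(11), np.int32(36)], [np.int32(440), np.int32(240), np.int32(68), np.int32(20), np.int32(757)], [np.int32(452), np.int32(259), np.int32(38), np.int32(31), np.int32(444)], [np.int32(442), np.int32(263), np
[... 1230 characters left out ...]
, np.int32(15), np.int32(18), np.int32(57)], [np.int32(448), np.int32(312), np.int32(9), np.int32(4), np.int32(16)], [np.int32(173), np.int32(320), np.int32(9), np.int32(6), np.int32(17)], [np.int32(342), np.int32(323), np.int32(19), np.int32(42), np.int32(128)], [np.int32(230), np.int32(326), np.int32(5), np.int32(5), np.int32(12)], [np.int32(251), np.int32(332), np.int32(43), np.int32(38), np.int32(240)], [np.int32(233), np.int32(334), np.int32(28), np.int32(27), np.int32(125)], [np.int32(263), np.int32(352), np.int32(7), np.int32(10), np.int32(22)], [np.int32(281), np.int32(377), np.int32(3), np.int32(3), np.int32(8)], [np.int32(249), np.int32(381), np.int32(5), np.int32(3), np.int32(7)]]
```

```bash
python3 -c "
from workcell import finish_job
print(finish_job())"
```

```text
the job is handed in; nothing more can be done
None
```

The job is done and handed in: the arm is fully lowered with its foot on the lidded dish, and the hand is clear. It took about 11.5 s of the 48 s allowed.

- **Release tab:** with the fingers shut, I pressed it down to its hard stop. The fingertips were at 31.5 mm with about 15 N on them. The next side picture showed the tab down and the pawl nose clear of the teeth.
- **Bar:** I pushed it down along its arc at about 3–5 N. It passed the 0.61 tooth block at only about 3 N. It stopped with its top at about 125 mm, where the force rose to about 21 N in the last confirming push. A fully lowered arm should stop at 124 mm.
- **Last checks:** in the final pictures the bar sits within about 1 mm of the fully lowered position, and the foot rests on the dish. The dish, beaker, timer and marker look unmoved, the green look-alike too. The hand is about 0.2 m to the side of the bar with no contact force.
- **Not checked closely:** I did not check the bottle closely in the final pictures. The hand stopped near it but well above it, at a height of 0.31 m. The measured hand position also varied by a few millimetres from reading to reading while it was still settling, so I corrected it before each contact. No check failed.

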